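Seat the sample carrier on the stage pins

ROBOT

A 6-joint arm with a two-finger parallel gripper is mounted at the origin on the work surface. World frame = base frame: x ahead of the robot, y to its left, z up, the work surface at z = 0. Lengths are in m, angles in rad, forces in N, time in s.
With the tool pointing down it reaches from about 0.25 to 0.775 m from the base axis. Payload 4 kg.
Tool frame: the origin (TCP) lies between the finger pads; the fingertips stand 25 mm ahead of it and the grasp point (between the pads) lies 6 mm ahead of it (robot.tip_reach is the z of the fingertips in the tool frame, in m); z points along the fingers, y is the line along which they close (so a half turn about z gives the same grasp; the last joint's range is limited). The gripper opens to 94 mm and grips with 3 to 60 N. Pads are 16 mm wide; open, the fingers measure 119 mm over their backs; the gripper's body (75 mm by 177 mm) begins 78 mm behind the grasp point.
Start: joints at [-1.407, 0.087, 1.371, -0, 1.684, -0.103], TCP at [0.145, -0.531, 0.196] pointing down, gripper open.
Joint ranges: [-3.1, 3.1], [-0.76, 2.03], [0.27, 2.55], [-1.08, 4.22], [0.17, 2.65], [-2.57, 2.57]. Speed limits (rad/s): [2.79, 2.79, 3.14, 3.14, 3.14, 3.14].

INTERFACE

Orientations are given as [roll, pitch, yaw] about the fixed x, y, z axes, in that order (R = Rz(yaw) Ry(pitch) Rx(roll)).
In Python, from bench import robot gives the robot as it stands. The module is installed in compiled form; this text tells all that it offers.
- The arm moves only by the shell command python3 -m handwheel 'ROWS'. ROWS is JSON, a list of rows, each a list of 3 entries, a list of its own where there are three numbers: the turn, a rotation vector about the world's x, y, z in units of 90 degrees (1.0 is 90 degrees), then the shift along the world's x, y, z in units of 0.05 m (1.0 is 0.05 m), then the closure, from 0 (fully open) to 1 (shut). A call has 1 to 5 rows; each row shifts and turns the commanded pose from where the row before left it; what a row does not reach is not made up. A row lasts 1/10 s, in which the tool goes at most 50 mm and 8.59 degrees, less where a joint would pass 70% of its speed; a pose out of reach is approached as far as the arm can. A call with a number of a shift or a turn outside -1 to 1 is refused whole. A call with a gripper value outside its range is refused whole. The fingers move at their own pace and stop on an object; the grip force is fixed at half the most. Time passes only in rows, so rows that do not move let the fingers close. It gives the time, the measured TCP pose, the force, the opening and the grip force at its end, in the units of the state.
- robot.get_obs(): the state, without advancing time (a new reading comes with each control period).
- robot.snapshot(name): name is "scene" or "side" or "wrist"; returns (picture, depth): 384x512x3 uint8, red, green, blue; 384x512 float32, m along the optical axis (not along the pixel's ray), 0 where there is no reading.
- robot.calibration(name): a dict with "mtx" (3x3 intrinsics, pixels), "extrinsics" (4x4, takes a point from camera to world coordinates); the wrist camera has in their place "hand_eye" (4x4, takes a point from camera to tool coordinates, whose origin is the TCP and whose axes are the flange's). Camera axes: x right, y down, z forward; pixel columns grow to the right and rows downward; lengths in m; the calibration is good to about 2 mm. A picture is of the moment at which its call begins: read the wrist's pose just before it. calibration takes no time and is no camera call.
- robot.close_job(): hands the job in; it is judged then, once.
Trained networks look in the newest picture that a camera, given by its name, has taken for a name from the list of things; names that differ only in an ending like _2 or _b are one class to them, and where a whole thing is asked for, a point or a joint stands for the part that bears it (a point fixed in the world has none). Each returns a list of dicts, best first, with "p" (0 to 1); they miss things now and then, are a little off and sometimes report something else, mostly with a low value. They report only what shows in the picture. A call takes as long as a camera call. They do not tell look-alikes from the thing itself.
- robot.boxes_of(query, camera): "bbox" ([left, top, right, bottom] in pixels, round what is visible of it).
The state is a dict: "time": time; "joint_positions": joint angles; "qvel": joint speeds; "joint_torque": joint torques, N m; "tool_pos": TCP position; "ee_rot": TCP orientation; "wrist_force": force on the tool from outside, world axes, zero at the start; "wrist_torque": the same for the moment, N m; "width": finger opening in m; "finger_force": force on a finger pad.
Only numpy, scipy, OpenCV 4.12 (cv2) and the standard library are available. Lean on these libraries where they do the work, as an engineer would, in place of code of your own. Each camera call takes 0.05 s, during which the arm holds its last target. There are 200 camera calls.

TASK

The black sample carrier is lying crooked on top of the two locating pins of the white measuring stage. With your fingertips nudge it sideways over the stage until both of its holes drop over the pins and it lies flat; do not pick it up or lift it. Leave the piece of glass lying where it is on the carrier and do not disturb the puck, lens or bottle standing around.

Things in the scene. Friction and masses are not known exactly. Their poses are not given: they have to be found in the camera images.
- stage: White cast base of the measuring stand, fixed: 320 mm (its x, away from the robot) by 380 mm (its y, left) by 30 mm tall, flat top. Origin under its centre, on the table. The seated carrier lies centred on the stage with parallel axes. Thin black index lines on the top are in line with the pins.
- pin_left (a point): Foot of the left steel locating pin, on the stage's top: 22 mm beyond (+x) and 45 mm left (+y) of the stage's centre. The pin is 8 mm thick for its lower 6 mm and then tapers to 3.6 mm at its tip, 12 mm above the stage's top.
- pin_right (a point): The same for the right pin, 22 mm beyond and 45 mm right (-y) of the stage's centre.
- carrier: Loose black plate, 120 mm (its x) by 140 mm (its y) by 10 mm thick, about 0.4 kg, with a white swatch card stuck on. Origin at the centre of its underside. At the start it is 10 to 25 mm too near the robot, up to 16 mm off to a side and up to 0.12 rad askew: its far half rides on both pin tips and its near edge rests on the stage (tilt about 0.12 rad). Seated, it lies flat on the stage and the pins stand 2 mm proud of it.
- hole_left (a point): Centre of the left through-hole, at the carrier's underside: 22 mm beyond (+x) and 45 mm left (+y) of the carrier's origin. Round, 12 mm wide. Belongs over pin_left.
- hole_right (a point): The same for the right hole, 45 mm right (-y). Belongs over pin_right.
- near_edge (a point): Middle of the carrier's near (-x) lower edge, 60 mm from its origin.
- glass_spot (a point): Where the glass belongs: a point fixed to the carrier, 18 mm nearer than its origin (-x), 14 mm above its underside.
- glass_mid (a point): Centre of the loose green glass slip, 34 by 48 by 8 mm, 33 g, lying on the swatch card.
- puck_mid (a point): Centre of the white reference puck, 42 mm wide, 18 mm tall, loose on the stage's far right corner.
- lens_mid (a point): Centre of the loose black lens barrel, 60 mm wide, 66 mm tall, standing on the table right of the stage.
- bottle_mid (a point): Centre of the loose white bottle, 42 mm wide, 105 mm tall, standing on the table left of the stage.
- clamp_mid (a point): Centre of the white clamp block (50 by 50 by 55 mm) on the stand's fixed steel column, 200 mm above the table. The column, 25 mm thick and 280 mm tall, stands at the stage's far left corner, 130 mm beyond and 160 mm left of its centre. The black measuring head hangs from the clamp, 168 mm out to the far left, down to 90 mm above the table. Keep clear of them.
There are look-alikes about, which are no part of the job. There is more than one size of the part that bears glass_mid; the job needs the largest.

How it is judged:
By the outcome, as a careful person would: the job done as asked, in the order asked, and still so for the second after the job is handed in, with the robot touching nothing.
It also fails if it takes over 51 s, if anything falls off the work surface, if the arm or the gripper's body presses on something with over 40 N, if the wrist force passes 120 N, or if a joint passes its speed limit or range.

## Working session

There is one attempt and no reset: what is moved stays moved. The work goes in short steps, Python scripts to look and compute and a shell command to move; the robot and the scene stay as the last step left them, time stands still between calls to the robot, and variables do not carry over. Pictures are saved under pics/ and viewed, at most 10 in all, crops included, and the job is handed in when it is done.

```bash
mkdir -p pics; ls
cat > h.py <<'E'
import numpy as np, cv2
from bench import robot
def shot(cam,name=None):
    o=robot.get_obs(); p,d=robot.snapshot(cam)
    if name: cv2.imwrite(f'pics/{name}.png',p[:,:,::-1])
    return o,p,d
def world(cam,u,v,z,T=None):
    c=robot.calibration(cam);K=c['mtx'];T=c['extrinsics'] if T is None else T
    p=np.array([(u-K[0,2])/K[0,0]*z,(v-K[1,2])/K[1,1]*z,z]);return T[:3,:3]@p+T[:3,3]
def onplane(cam,u,v,h,T=None):
    c=robot.calibration(cam);K=c['mtx'];T=c['extrinsics'] if T is None else T
    r=T[:3,:3]@np.array([(u-K[0,2])/K[0,0],(v-K[1,2])/K[1,1],1]);return T[:3,3]+r*(h-T[2,3])/r[2]
def project(cam,P,T=None):
    c=robot.calibration(cam);K=c['mtx'];T=c['extrinsics'] if T is None else T
    q=(np.atleast_2d(P)-T[:3,3])@T[:3,:3];return q[:,:2]/q[:,2:]*[K[0,0],K[1,1]]+[K[0,2],K[1,2]]
E
python3 - <<'E'
from h import *
for c in('scene','side'):
    o,p,d=shot(c,c+'0'); np.save(c+'0.npy',d)
    cal=robot.calibration(c);print(c,np.round(cal['extrinsics'],3).tolist(),np.round(cal['mtx'],0).tolist())
    for q in('stage','carrier','glass_mid','puck_mid','lens_mid','bottle_mid','clamp_mid'):
        print(q,[(np.round(b['bbox']).astype(int).tolist(),round(b['p'],2)) for b in robot.boxes_of(q,c)[:4]])
print(robot.get_obs())
E
```

```text
pics
scene [[-0.069, 0.705, -0.706, 1.298], [0.997, 0.038, -0.06, 0.125], [-0.015, -0.709, -0.705, 0.855], [0.0, 0.0, 0.0, 1.0]] [[368.0, 0.0, 258.0], [0.0, 368.0, 194.0], [0.0, 0.0, 1.0]]
stage [([172, 182, 384, 274], 0.78)]
carrier [([220, 195, 269, 226], 0.79)]
glass_mid [([235, 196, 250, 211], 0.67), ([252, 170, 264, 180], 0.4)]
puck_mid [([174, 244, 193, 262], 0.59)]
lens_mid [([139, 196, 161, 225], 0.97)]
bottle_mid [([324, 188, 341, 218], 0.85)]
clamp_mid [([170, 180, 384, 276], 0.66)]
side [[0.95, -0.219, 0.222, 0.333], [-0.312, -0.691, 0.653, -0.599], [0.01, -0.689, -0.724, 0.84], [0.0, 0.0, 0.0, 1.0]] [[420.0, 0.0, 259.0], [0.0, 420.0, 196.0], [0.0, 0.0, 1.0]]
stage [([188, 68, 367, 321], 0.97)]
carrier [([232, 199, 298, 260], 0.62)]
glass_mid [([178, 282, 191, 299], 0.77), ([167, 243, 186, 259], 0.59), ([243, 218, 264, 234], 0.47)]
puck_mid [([343, 252, 360, 272], 0.55), ([187, 71, 366, 321], 0.22)]
lens_mid [([298, 311, 330, 348], 0.69)]
bottle_mid [([208, 146, 222, 177], 0.87), ([344, 253, 362, 273], 0.59), ([187, 72, 367, 321], 0.17)]
clamp_mid [([186, 73, 365, 321], 0.84)]
{'time': 0.8, 'joint_positions': array([-1.40711692e+00,  8.71485708e-02,  1.37062927e+00,  1.11588894e-05,
        1.68361661e+00, -1.03106153e-01]), 'qvel': array([-1.48963380e-03,  5.75914968e-04,  4.71674047e-06,  8.13453844e-04,
        1.20489090e-03, -5.56674464e-04]), 'joint_torque': array([ 1.61836444e-03, -3.39989626e+01, -3.02573884e+01,  7.20567978e-02,
        2.35676608e-02,  3.69996812e-06]), 'tool_pos': array([ 0.14500034, -0.53058349,  0.19626995]), 'ee_rot': array([3.14139436e+00, 9.37161728e-06, 2.66786814e-01]), 'wrist_force': array([ 0.57107162, -0.21706709, -1.66475849]), 'wrist_torque': array([ 0.02249367,  0.00717815, -0.00917101]), 'finger_force': 0.0, 'width': 0.09401049258590138}
```

View both.

Run:
```python
import cv2,numpy as np
a=cv2.imread('pics/scene0.png')[160:290,130:400];b=cv2.imread('pics/side0.png')[60:360,150:390]
a=cv2.resize(a,None,fx=2.9,fy=2.9,interpolation=3);b=cv2.resize(b,(480,600),interpolation=3)
cv2.imwrite('pics/a1.png',a);cv2.imwrite('pics/b1.png',b)
```

```text
(no output)
```

View pics/a1.png

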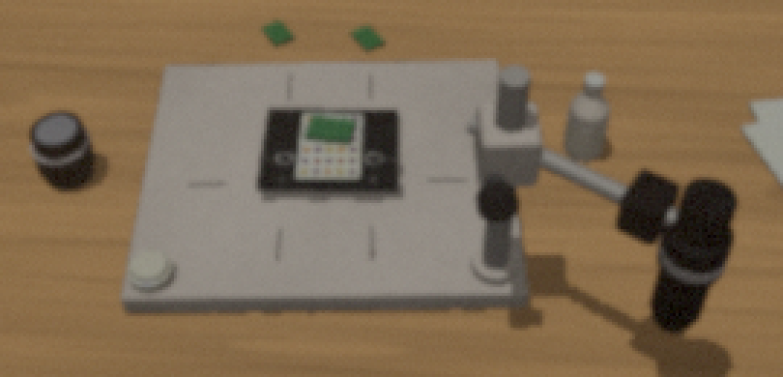

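View pics/b1.png

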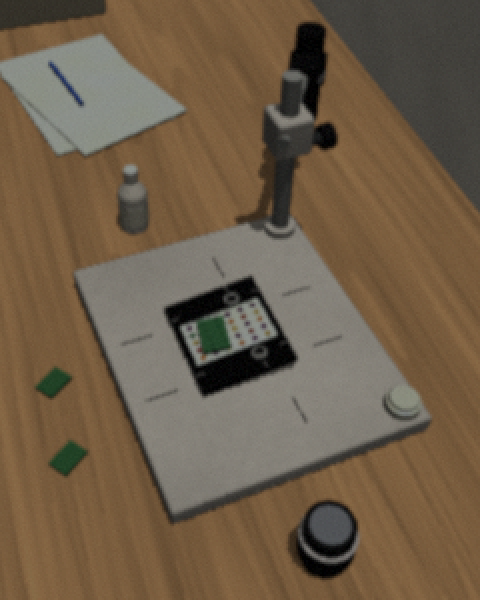

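Run:
```python
from h import *
print(np.round(robot.calibration('wrist')['hand_eye'],3).tolist(),np.round(robot.calibration('wrist')['mtx'],0).tolist())
for c in('scene','side'):
    d=np.load(c+'0.npy');p=cv2.imread(f'pics/{c}0.png').astype(int)
    cal=robot.calibration(c);K=cal['mtx'];T=cal['extrinsics']
    v,u=np.mgrid[:384,:512];P=np.stack([(u-K[0,2])/K[0,0]*d,(v-K[1,2])/K[1,1]*d,d],-1)@T[:3,:3].T+T[:3,3]
    white=(np.ptp(p,axis=2)<25)&(p.min(2)>90)
    m=(d>0)&(abs(P[...,2]-.03)<.012)&white&(P[...,0]>.2)&(P[...,0]<1)
    m=cv2.morphologyEx(m.astype(np.uint8),cv2.MORPH_OPEN,np.ones((3,3)))
    n,l,s,_=cv2.connectedComponentsWithStats(m);k=1+np.argmax(s[1:,4]);
    q=P[l==k];print(c,s[k],'z',np.median(q[:,2]),'rect',cv2.minAreaRect(q[:,:2].astype(np.float32)*1000))
    hull=cv2.convexHull(q[:,:2].astype(np.float32)*1000);print(np.round(cv2.approxPolyDP(hull,15,True)[:,0]).tolist())
    x0,y0=s[k][:2];blk=(d>0)&(p.max(2)<60)&(v>195-5)&(v<265)&(u>215)&(u<300)&(P[...,2]<.06)
    q=P[blk];print('carr',len(q),cv2.minAreaRect(q[:,:2].astype(np.float32)*1000),np.percentile(q[:,2],[5,50,95]))
```

```text
[[0.0, -0.961, -0.278, 0.082], [1.0, 0.001, -0.0, 0.001], [0.0, -0.278, 0.961, -0.189], [0.0, 0.0, 0.0, 1.0]] [[340.0, 0.0, 260.0], [0.0, 340.0, 193.0], [0.0, 0.0, 1.0]]
scene [ 173  181  134   83 7722] z 0.029573752009005083 rect ((574.6725463867188, 17.1856689453125), (319.9903564453125, 375.4694519042969), 4.168190002441406)
[[739.0, -155.0], [718.0, 202.0], [402.0, 190.0], [432.0, -177.0]]
carr 602 ((561.1590576171875, 19.728546142578125), (121.5009994506836, 134.64242553710938), 2.580392599105835) [0.04083894 0.04841488 0.05533996]
side [  188   172   177   144 12566] z 0.03092564114363905 rect ((570.7197875976562, 16.588287353515625), (317.8575134277344, 381.5634460449219), 4.259646415710449)
[[739.0, -161.0], [718.0, 177.0], [643.0, 209.0], [405.0, 190.0], [428.0, -181.0]]
carr 1385 ((559.8646240234375, 16.492774963378906), (130.72390747070312, 143.04615783691406), 1.9716970920562744) [0.04009106 0.04735371 0.0558559 ]
```

The scene crop is seen from beyond. The carrier is at about (243,211) with the glass on it at (243,204), pins and holes at about (228,214) and (259,214), the column at (305,200), the puck at (182,253), the lens at (151,211) and the bottle at (333,203). Two look-alike green slips lie on the table at about (226,171) and (257,173). The slip on the carrier is the largest, so it is the real one. Next is a closer look from the wrist.

```bash
python3 -m handwheel '[[[0,0,-0.012],[0.5,0.8,0.05],0],[[0,0,-0.012],[0.5,0.8,0.05],0],[[0,0,-0.012],[0.5,0.8,0.05],0],[[0,0,-0.012],[0.5,0.8,0.05],0],[[0,0,-0.012],[0.5,0.8,0.05],0]]' && python3 -m handwheel '[[[0,0,-0.012],[0.5,0.8,0],0],[[0,0,-0.012],[0.5,0.8,0],0],[[0,0,-0.012],[0.5,0.8,0],0],[[0,0,-0.012],[0.5,0.8,0],0],[[0,0,-0.015],[0.5,0.8,0],0]]' && python3 -m handwheel '[[[0,0,0],[0.5,0.8,0],0],[[0,0,0],[0.5,0.8,0],0],[[0,0,0],[0.5,0.8,0],0],[[0,0,0],[0.5,0.5,0],0],[[0,0,0],[0,0,0],0]]'
python3 - <<'E'
from h import *
o,p,d=shot('wrist','w1');np.save('w1.npy',d);np.savez('w1o.npz',pos=o['tool_pos'],rot=o['ee_rot']);print(o['tool_pos'],o['ee_rot'],o['wrist_force'],o['time'])
cv2.imwrite('pics/w1c.png',cv2.resize(p[:,:,::-1],(800,600),interpolation=3))
E
```

```text
time: 1.3
tool_pos: [0.2706, -0.329, 0.209]
ee_rot: [3.141, -0.0, 0.171]
wrist_force: [1.2, 0.2, -0.3]
width: 0.0939
finger_force: 0.0
time: 1.8
tool_pos: [0.3957, -0.1288, 0.2091]
ee_rot: [3.141, -0.001, 0.073]
wrist_force: [0.0, -0.1, -0.1]
width: 0.094
finger_force: 0.0
time: 2.3
tool_pos: [0.4966, 0.0176, 0.2079]
ee_rot: [-3.14, 0.0, 0.079]
wrist_force: [0.8, -0.5, -0.6]
width: 0.0937
finger_force: 0.0
[0.49659721 0.01756258 0.20794103] [-3.14044546e+00  3.91598969e-04  7.89272831e-02] [ 0.79204298 -0.46274149 -0.60803459] 2.3
```

View pics/w1c.png

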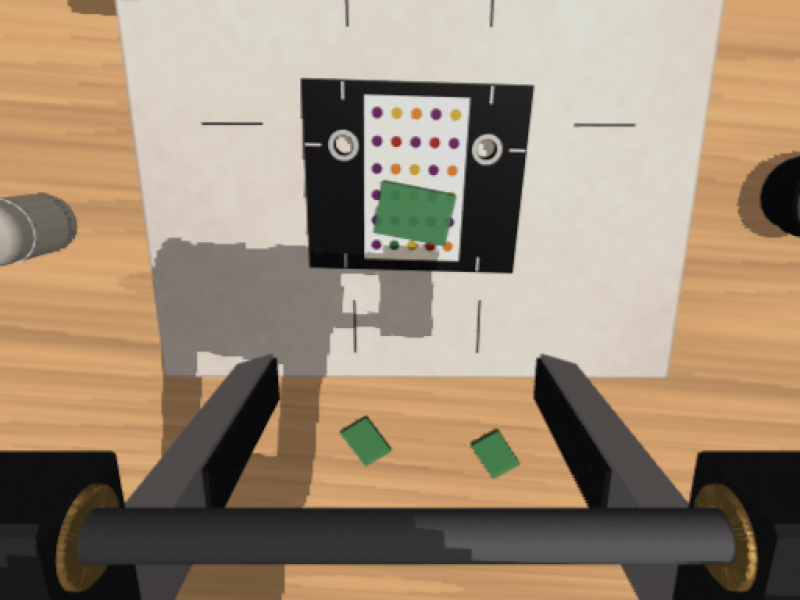

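Wrist view: the holes are at about (343,145) and (487,149). The horizontal index lines are at row 124 to 125, and the vertical lines run x 347→355 and 492→479. The carrier lies a bit too near the robot and a little rotated. The finger shadow is on the stage, and the glass is clean on the card.

```bash
cat >> h.py <<'E'
from scipy.spatial.transform import Rotation as R
def wT(pos,rot):
    T=np.eye(4);T[:3,:3]=R.from_euler('xyz',rot).as_matrix();T[:3,3]=pos;return T@robot.calibration('wrist')['hand_eye']
E
python3 - <<'E'
from h import *
f=np.load('w1o.npz');T=wT(f['pos'],f['rot']);s=.64
W=lambda u,v,z:onplane('wrist',u*s,v*s,z,T)[:2]
L=[W(347,10,.03),W(355,340,.03)];Rr=[W(492,10,.03),W(479,340,.03)];H=[W(205,124,.03),W(632,125,.03)]
yl=H[0]-H[1];hd=yl/np.linalg.norm(yl);xd=np.array([hd[1],-hd[0]])
print('yaw h',np.arctan2(xd[1],xd[0]),'yaw l,r',[np.arctan2(*(a[0]-a[1])[::-1]) for a in(L,Rr)])
def inter(a,b,c,d):
    t=np.linalg.solve(np.c_[b-a,c-d],c-a);return a+t[0]*(b-a)
pl,pr=inter(*L,*H),inter(*Rr,*H);print('pins',pl,pr,np.linalg.norm(pl-pr));
ys=np.mean([np.arctan2(*(a[0]-a[1])[::-1]) for a in(L,Rr)]+[np.arctan2(xd[1],xd[0])]);X=np.array([np.cos(ys),np.sin(ys)]);Y=np.array([-X[1],X[0]])
C=(pl+pr)/2-.022*X;print('stage C',C,'yaw',ys)
for n,P in dict(hl=W(343,145,.05),hr=W(487,149,.05),fl=W(302,79,.0544),fr=W(533,86,.0544),nr=W(513,272,.04),nl=W(310,267,.04)).items(): print(n,P.round(4),'stage mm',((P-C)@X*1000).round(1),((P-C)@Y*1000).round(1))
d=np.load('w1.npy')
for n,u,v in [('fl',306,84),('fr',528,91),('nr',508,266),('nl',314,262),('stg',590,300),('glass',415,212)]: print(n,world('wrist',u*s,v*s,d[round(v*s),round(u*s)],T).round(4))
E
```

```text
yaw h 0.07712720038333828 yaw l,r [np.float64(0.07550651617428361), np.float64(0.08068745913129595)]
pins [0.58983034 0.06117591] [ 0.59680483 -0.02907301] 0.09051802042468345
stage C [0.57138409 0.01434215] yaw 0.07777372522963928
hl [0.5766 0.0627] stage mm 8.9 47.8
hr [ 0.5813 -0.0277] stage mm 6.6 -42.7
fl [0.6126 0.0885] stage mm 46.9 70.7
fr [ 0.6197 -0.0502] stage mm 43.2 -68.2
nr [ 0.5018 -0.057 ] stage mm -74.9 -65.7
nl [0.4942 0.0828] stage mm -71.7 74.2
fl [0.6099 0.0859 0.0551]
fr [ 0.6167 -0.0476  0.0545]
nr [ 0.506  -0.0527  0.0415]
nl [0.4981 0.08   0.041 ]
stg [ 0.4835 -0.1174  0.0296]
glass [0.5388 0.0142 0.0529]
```

```bash
python3 -m handwheel '[[[0,0,0],[0.32,0.94,0],1],[[0,0,0],[0.32,0.94,0],1],[[0,0,0],[0,0,-0.9],1],[[0,0,0],[0,0,-0.9],1],[[0,0,0],[0,0,-0.6],1]]' && python3 -m handwheel '[[[0,0,0],[0,0,-0.3],1],[[0,0,0],[0,0,0],1]]'
cat >> h.py <<'E'
C=np.array([.5714,.0143]);X=np.array([np.cos(.0777),np.sin(.0777)]);Y=np.array([-X[1],X[0]])
def st(P): q=(np.asarray(P)[:2]-C)*1000;return np.round([q@X,q@Y],1)
E
python3 -c "
from h import *
o=robot.get_obs();print(st(o['tool_pos']),o['tool_pos'],o['ee_rot'],robot.tip_reach)"
```

```text
time: 2.85
tool_pos: [0.525, 0.1073, 0.0857]
ee_rot: [3.141, 0.004, 0.073]
wrist_force: [-0.1, 0.1, -1.1]
width: 0.0573
finger_force: 0.0
time: 3.05
tool_pos: [0.5251, 0.1072, 0.0716]
ee_rot: [3.141, 0.005, 0.072]
wrist_force: [-0.1, -0.0, -0.6]
width: 0.0418
finger_force: 0.0
[-38.9  96.2] [0.52512339 0.10718803 0.07158651] [3.14110016 0.00486836 0.07212876] 0.025
```

```bash
python3 -m handwheel '[[[0,0,0],[0,0,0.1],1],[[0,0,0],[0.05,0.12,0],1],[[0,0,0],[0,0,0],1],[[0,0,0],[0,0,0],1],[[0,0,0],[0,0,0],1]]'
python3 - <<'E'
from h import *
o,p,d=shot('wrist','w2');print(st(o['tool_pos']),o['tool_pos'],o['width'])
cv2.imwrite('pics/w2c.png',cv2.resize(p[:,:,::-1],(800,600),interpolation=3))
E
```

```text
time: 3.55
tool_pos: [0.5299, 0.1146, 0.0794]
ee_rot: [3.141, -0.001, 0.074]
wrist_force: [0.8, 0.6, 0.0]
width: 0.0018
finger_force: 0.0
[-33.6 103.2] [0.52986111 0.11455172 0.07937148] 0.0018118478546227264
```

View pics/w2c.png

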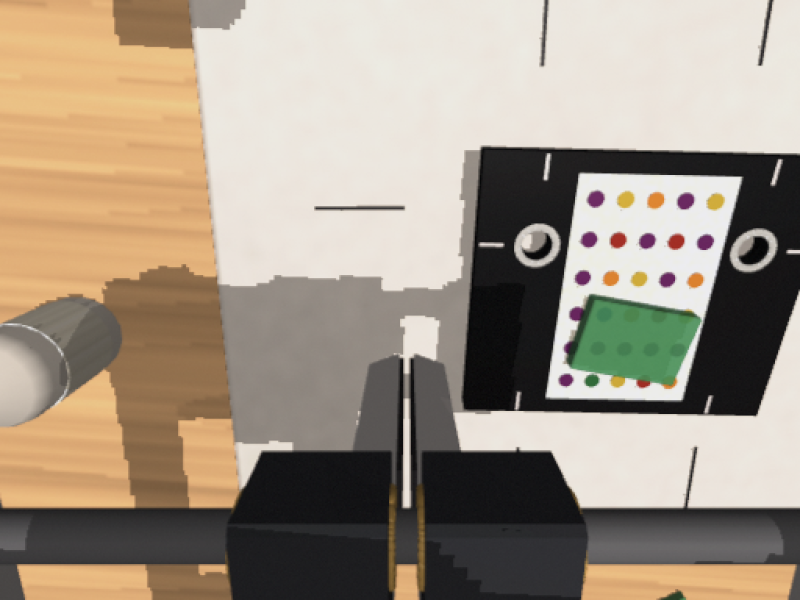

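Carrier undisturbed; closed fingers stand left of it at (405,365), edge at x≈470. Lower and start the lateral nudge.

```bash
python3 -m handwheel '[[[0,0,0],[0,0,-0.4],1],[[0,0,0],[0.01,-0.15,0],1],[[0,0,0],[0.01,-0.15,0],1],[[0,0,0],[0,0,0],1]]'; python3 -c "
from h import *
o=robot.get_obs();print(st(o['tool_pos']),o['tool_pos'])"
```

```text
time: 4.0
tool_pos: [0.531, 0.0983, 0.0594]
ee_rot: [3.141, -0.001, 0.072]
wrist_force: [-0.2, -0.2, 0.2]
width: 0.0007
finger_force: 0.0
[-33.8  86.8] [0.53098912 0.09826221 0.05936866]
```

Contact is expected at about 85.6 mm; I'll push about 4.5 mm in small steps.

```bash
python3 -m handwheel '[[[0,0,0],[0,-0.03,0],1],[[0,0,0],[0,-0.03,0],1],[[0,0,0],[0.01,-0.03,0],1],[[0,0,0],[0,-0.02,0],1],[[0,0,0],[0,0,0],1]]'
python3 - <<'E'
from h import *
o,p,d=shot('wrist','w3');print(st(o['tool_pos']),o['tool_pos'],o['wrist_force']);np.savez('w3o.npz',pos=o['tool_pos'],rot=o['ee_rot'])
cv2.imwrite('pics/w3c.png',cv2.resize(p[:,:,::-1],(800,600),interpolation=3))
E
```

```text
time: 4.5
tool_pos: [0.531, 0.0939, 0.0588]
ee_rot: [3.142, -0.0, 0.074]
wrist_force: [-0.5, 1.1, 0.4]
width: 0.0004
finger_force: 0.0
[-34.1  82.5] [0.53104025 0.09389761 0.05878585] [-0.48618864  1.10366363  0.36727009]
```

View pics/w3c.png

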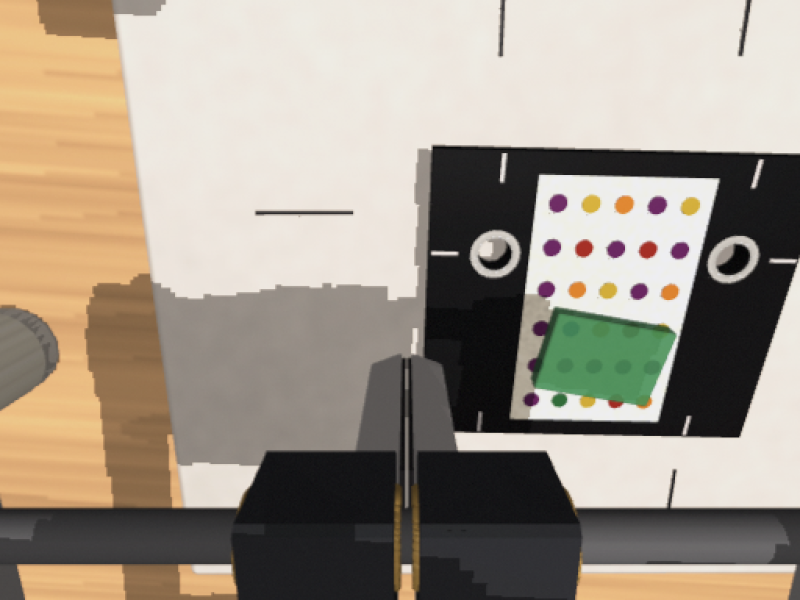

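Fingertip at (425,360) now touches the left edge; holes at (495,254) and (734,260).

```bash
cat >> h.py <<'E'
def pts(f,**k):
    f=np.load(f);T=wT(f['pos'],f['rot'])
    for n,(u,v,z) in k.items(): print(n,st(onplane('wrist',u*.64,v*.64,z,T)))
E
python3 -c "
from h import *
pts('w3o.npz',hl=(495,254,.05),hr=(734,260,.05),fl=(432,147,.0544),lineL=(501,50,.03),lineR=(741,50,.03),H=(300,212,.03),nr=(740,437,.04))
o,p,d=shot('wrist');print(o['wrist_force'],o['wrist_torque'])"
```

```text
hl [ 8.8 47.4]
hr [  6.2 -43.5]
fl [47.9 71.9]
lineL [82.9 45.1]
lineR [ 82.6 -45.2]
H [ 22.6 124.4]
nr [-75.4 -65.8]
[-0.99173673  0.40995415 -1.57249145] [ 0.03688259  0.00522798 -0.03366542]
```

```bash
python3 -m handwheel '[[[0,0,0],[0,-0.03,0],1],[[0,0,0],[0,-0.03,0],1],[[0,0,0],[0.005,-0.03,0],1],[[0,0,0],[0,0,0],1]]'
python3 - <<'E'
from h import *
o,p,d=shot('wrist','w4');print(st(o['tool_pos']),o['wrist_force']);np.savez('w4o.npz',pos=o['tool_pos'],rot=o['ee_rot'])
g=cv2.cvtColor(p,cv2.COLOR_RGB2GRAY)
T=wT(o['tool_pos'],o['ee_rot'])
# predicted old hole ring positions in this picture vs. found: template from w3
a=cv2.imread('pics/w3.png',0)
f=np.load('w3o.npz');T3=wT(f['pos'],f['rot'])
for n,u,v,z in [('hl',495,254,.05),('hr',734,260,.05),('lineL',501,45,.03)]:
    u,v=int(u*.64),int(v*.64);t=a[v-14:v+15,u-18:u+19] if n!='lineL' else a[v-14:v+15,u-14:u+15]
    r=cv2.matchTemplate(g[:v+50],t,cv2.TM_CCOEFF_NORMED);r[:, :max(0,u-60)]=-1;r[:,u+40:]=-1
    _,s,_,l=cv2.minMaxLoc(r);q=np.array(l)+[t.shape[1]//2,14]
    print(n,round(s,2),'before',st(onplane('wrist',u,v,z,T3)),'after',st(onplane('wrist',*q,z,T)))
E
```

```text
time: 5.0
tool_pos: [0.5313, 0.0892, 0.0587]
ee_rot: [3.141, -0.0, 0.073]
wrist_force: [0.5, 0.7, -0.4]
width: 0.0003
finger_force: 0.0
[-34.2  77.8] [ 0.45650548  0.7411304  -0.41809336]
hl 0.99 before [ 9.2 47.9] after [ 9.1 48. ]
hr 0.99 before [  6.4 -43. ] after [  6.3 -42.9]
lineL 0.99 before [85.  45.6] after [84.9 45.6]
```

Run:
```python
import cv2
a=cv2.imread('pics/w4.png')[180:300,200:360];cv2.imwrite('pics/w4c.png',cv2.resize(a,(800,600),interpolation=3))
```

```text
(no output)
```

View pics/w4c.png

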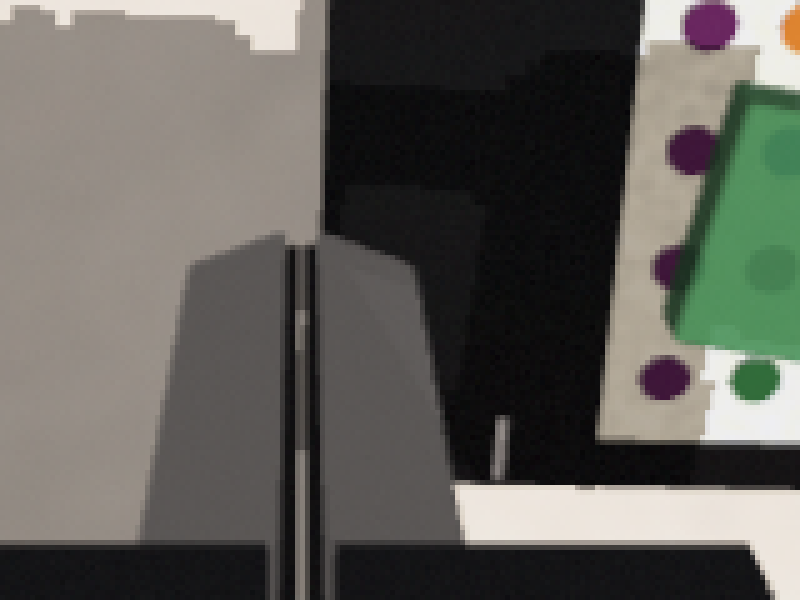

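The tip is bevelled: its thin edge at crop (320,240) has only just reached the carrier's edge. Lower slightly and continue.

```bash
cat >> h.py <<'E'
def track(name,ref='w3'):
    o,p,d=shot('wrist',name);print(st(o['tool_pos']),o['tool_pos'],o['wrist_force'].round(1),o['time']);np.savez(name+'o.npz',pos=o['tool_pos'],rot=o['ee_rot'])
    g=cv2.cvtColor(p,cv2.COLOR_RGB2GRAY);T=wT(o['tool_pos'],o['ee_rot']);a=cv2.imread('pics/w3.png',0);f=np.load('w3o.npz');T3=wT(f['pos'],f['rot'])
    for n,u,v,z in [('hl',495,254,.05),('hr',734,260,.05),('lineL',501,45,.03)]:
        q0=project('wrist',onplane('wrist',u*.64,v*.64,z,T3),T)[0].round().astype(int)
        u,v=int(u*.64),int(v*.64);h=18 if n[0]=='h' else 14;t=a[v-14:v+15,u-h:u+h+1]
        x,y=max(q0[0]-h-25,0),max(q0[1]-14-25,0)
        r=cv2.matchTemplate(g[y:q0[1]+40,x:q0[0]+h+26],t,cv2.TM_CCOEFF_NORMED)
        _,s,_,l=cv2.minMaxLoc(r);q=np.array(l)+[x+h,y+14]
        print(n,q,round(s,2),st(onplane('wrist',*q,z,T)))
E
python3 -m handwheel '[[[0,0,0],[0,0,-0.04],1],[[0,0,0],[0,-0.03,0],1],[[0,0,0],[0,-0.03,0],1],[[0,0,0],[0.005,-0.03,0],1],[[0,0,0],[0,0,0],1]]'; python3 -c "
from h import *
track('w5')"
```

```text
time: 5.55
tool_pos: [0.5316, 0.0847, 0.0567]
ee_rot: [3.141, -0.0, 0.073]
wrist_force: [-0.6, -0.7, -0.9]
width: 0.0003
finger_force: 0.0
[-34.3  73.3] [0.5315577  0.08468617 0.05673665] [-0.6 -0.7 -0.9] 5.55
hl [301 162] 0.97 [ 9.4 47.8]
hr [455 167] 0.96 [  6.1 -42.9]
lineL [305  27] 0.95 [85.  45.4]
```

Run:
```python
import cv2
a=cv2.imread('pics/w5.png')[180:300,200:360];cv2.imwrite('pics/w5c.png',cv2.resize(a,(800,600),interpolation=3))
```

```text
(no output)
```

View pics/w5c.png

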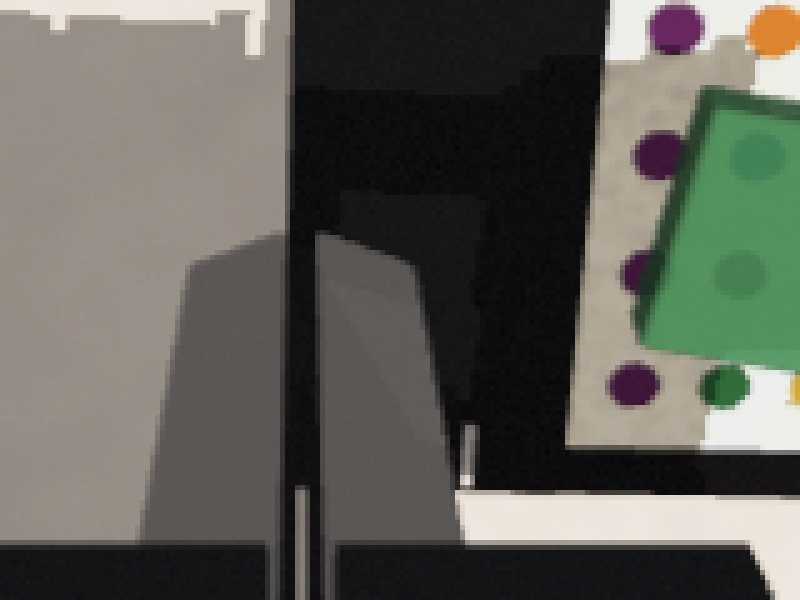

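Run:
```python
from h import *
o,p,d=shot('wrist');T=wT(o['tool_pos'],o['ee_rot']);Hc=robot.calibration('wrist')['hand_eye']
for u,v in [(255,229),(262,229),(240,235),(270,229),(281,235),(275,250),(285,280),(259,240),(259,225),(268,222),(275,222),(270,200),(285,225),(300,200)]:
    print(u,v,'tool mm',(world('wrist',u,v,d[v,u],Hc)*1000).round(0),'world',world('wrist',u,v,d[v,u],T).round(3),p[v,u])
```

```text
255 229 tool mm [ 10.  -2. -15.] world [0.542 0.087 0.071] [91 87 85]
262 229 tool mm [  9.   2. -11.] world [0.541 0.083 0.068] [16 15 16]
240 235 tool mm [ 10.  -9. -22.] world [0.541 0.095 0.079] [90 87 85]
270 229 tool mm [ 10.   7. -14.] world [0.542 0.079 0.071] [88 85 83]
281 235 tool mm [ 10.  12. -23.] world [0.543 0.073 0.08 ] [90 87 85]
275 250 tool mm [ 10.   8. -41.] world [0.543 0.077 0.098] [96 92 91]
285 280 tool mm [ 10.  11. -68.] world [0.543 0.074 0.125] [90 85 84]
259 240 tool mm [  9.   1. -26.] world [0.541 0.085 0.083] [17 15 17]
259 225 tool mm [ 3.  1. 10.] world [0.534 0.084 0.047] [13 15 15]
268 222 tool mm [ 5.  6. 10.] world [0.537 0.079 0.047] [18 18 18]
275 222 tool mm [ 5. 11. 10.] world [0.537 0.075 0.047] [24 23 24]
270 200 tool mm [20.  7.  8.] world [0.552 0.079 0.049] [14 12 15]
285 225 tool mm [ 3. 17. 11.] world [0.535 0.068 0.046] [23 22 23]
300 200 tool mm [20. 26.  8.] world [0.553 0.061 0.048] [11 11 13]
```

Run:
```python
from h import *
for c in('side','scene'):
    o,p,d=shot(c,c+'1');cal=robot.calibration(c);T=cal['extrinsics'];tp=o['tool_pos']
    print(c,'TCP px',project(c,tp),'tip px',project(c,tp+[0,0,-.025]),'stage-level',project(c,[tp[0],tp[1],.03]))
    u,v=project(c,tp)[0].round().astype(int);a=p[max(v-40,0):v+35,u-50:u+50,::-1];a=cv2.resize(a,(400,300),interpolation=0)
    globals()[c]=a
cv2.imwrite('pics/ss.png',np.hstack([side,scene]))
```

```text
side TCP px [[245.98431336 205.7280237 ]] tip px [[246.09855465 212.29823719]] stage-level [[246.10640924 212.74996824]]
scene TCP px [[265.94326614 202.13576798]] tip px [[265.93870928 207.81096614]] stage-level [[265.93839386 208.2037925 ]]
```

View pics/ss.png

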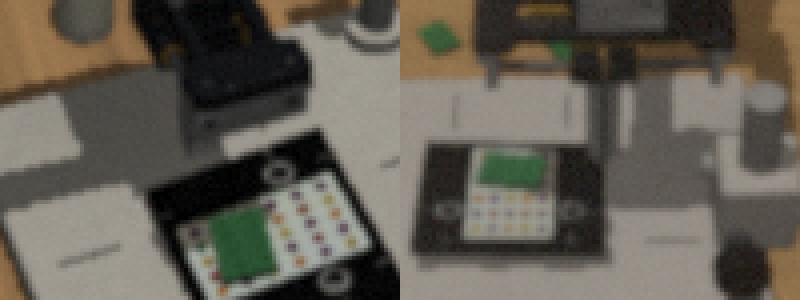

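Finding: all three cameras and the absence of force agree that the fingers really end about 10 mm behind the TCP, not 25 mm ahead. In the scene crop the tips end at (600,155), above the TCP pixel (600,160). I'll back off and descend further under force watch.

```bash
python3 -m handwheel '[[[0,0,0],[-0.03,0.6,0],1],[[0,0,0],[0,0,-0.1],1],[[0,0,0],[0,0,-0.06],1],[[0,0,0],[0,0,0],1]]' && python3 -m handwheel '[[[0,0,0],[0,0,-0.1],1],[[0,0,0],[0,0,-0.1],1],[[0,0,0],[0,0,0],1]]'
python3 - <<'E'
from h import *
o,p,d=shot('wrist','w6');T=wT(o['tool_pos'],o['ee_rot']);print(st(o['tool_pos']),o['tool_pos'],o['wrist_force'])
for v in range(196,236,4): print(v,[ (p[v,u].tolist(), world('wrist',u,v,d[v,u],T).round(3).tolist()) for u in (256,263)])
E
```

```text
time: 6.15
tool_pos: [0.5294, 0.1144, 0.0478]
ee_rot: [3.141, 0.002, 0.074]
wrist_force: [0.5, 0.1, -0.5]
width: 0.0007
finger_force: 0.0
time: 6.45
tool_pos: [0.5292, 0.1144, 0.0375]
ee_rot: [3.141, 0.002, 0.073]
wrist_force: [0.2, 0.6, -0.6]
width: 0.0003
finger_force: 0.0
[-34.3 103.1] [0.52923069 0.11444634 0.03754393] [ 0.20661207  0.56001147 -0.57652611]
196 [([239, 231, 223], [0.552, 0.117, 0.03]), ([239, 232, 224], [0.552, 0.113, 0.031])]
200 [([152, 144, 137], [0.549, 0.117, 0.03]), ([153, 144, 137], [0.55, 0.113, 0.031])]
204 [([152, 143, 136], [0.547, 0.117, 0.031]), ([153, 145, 137], [0.548, 0.113, 0.032])]
208 [([152, 143, 135], [0.544, 0.117, 0.031]), ([152, 143, 137], [0.545, 0.113, 0.031])]
212 [([154, 145, 136], [0.542, 0.117, 0.031]), ([152, 144, 136], [0.542, 0.112, 0.031])]
216 [([152, 144, 136], [0.539, 0.116, 0.03]), ([151, 143, 135], [0.539, 0.112, 0.03])]
220 [([152, 144, 136], [0.536, 0.116, 0.03]), ([152, 144, 136], [0.537, 0.112, 0.031])]
224 [([152, 143, 136], [0.534, 0.116, 0.031]), ([151, 143, 135], [0.535, 0.112, 0.032])]
228 [([93, 89, 88], [0.54, 0.116, 0.051]), ([103, 99, 96], [0.54, 0.112, 0.05])]
232 [([80, 77, 76], [0.539, 0.116, 0.056]), ([77, 74, 73], [0.539, 0.112, 0.056])]
```

Confirmed: TCP at 37.5 mm without contact, tips at about z=0.048. Descend so the tips are at about 0.033, then approach.

```bash
python3 -m handwheel '[[[0,0,0],[0,0,-0.15],1],[[0,0,0],[0,0,-0.14],1],[[0,0,0],[0.02,-0.3,0],1],[[0,0,0],[0,-0.03,0],1],[[0,0,0],[0,0,0],1]]' && python3 -m handwheel '[[[0,0,0],[0,-0.03,0],1],[[0,0,0],[0,-0.03,0],1],[[0,0,0],[0,0,0],1]]';python3 -c "
from h import *
track('w7')"
```

```text
time: 7.0
tool_pos: [0.5311, 0.0976, 0.0243]
ee_rot: [3.141, -0.0, 0.072]
wrist_force: [-0.3, -0.4, -0.5]
width: 0.0006
finger_force: 0.0
time: 7.3
tool_pos: [0.531, 0.0958, 0.0245]
ee_rot: [-3.141, -0.0, 0.074]
wrist_force: [-1.8, 2.0, 0.6]
width: 0.0004
finger_force: 1.0
[-33.9  84.4] [0.53103404 0.0958472  0.02445233] [-1.8  2.   0.6] 7.3
hl [334 178] 0.5 [ 7.9 46.3]
hr [492 188] 0.34 [  2.5 -32.9]
lineL [336  17] 0.97 [84.2 45.5]
```

```bash
cat >> h.py <<'E'
def rings(name,z=.05,take=True):
    if take:
        o,p,d=shot('wrist',name);np.savez(name+'o.npz',pos=o['tool_pos'],rot=o['ee_rot']);print('tcp',st(o['tool_pos']),o['tool_pos'].round(4),o['wrist_force'].round(1),o['time'])
    f=np.load(name+'o.npz');T=wT(f['pos'],f['rot']);g=cv2.imread(f'pics/{name}.png',0)
    cs,h=cv2.findContours((g>120).astype(np.uint8),cv2.RETR_CCOMP,cv2.CHAIN_APPROX_NONE)
    for i,c in enumerate(cs):
        if h[0][i][3]<0 and h[0][i][2]>=0 and 20<len(c):
            (x,y),(a,b),_=cv2.minAreaRect(c)
            if 12<min(a,b) and max(a,b)<40 and max(a,b)<1.5*min(a,b):
                e=cv2.fitEllipse(c)[0];print('ring',np.round(e,1),round(a),round(b),st(onplane('wrist',*e,z,T)))
E
python3 -c "
from h import *
rings('w3',take=0);rings('w7',take=0)"
```

```text
ring [468.8 165.5] 29 32 [  6.8 -42.8]
ring [316.5 162. ] 29 32 [ 9.2 47.6]
ring [336.5 176.5] 35 37 [ 8.7 45.1]
```

```bash
python3 -m handwheel '[[[0,0,0],[0,0.2,0],1],[[0,0,0],[0,0.1,0.9],0],[[0,0,0],[0,0,0.9],0],[[0,0,0],[-0.5,-0.8,0.6],0],[[0,0,0.003],[-0.4,-0.8,0.5],0]]' && python3 -m handwheel '[[[0,0,0],[-0.26,-0.45,0],0],[[0,0,0],[0,0,0],0]]';python3 -c "
from h import *
rings('w8')"
```

```text
time: 7.85
tool_pos: [0.4894, 0.0358, 0.1678]
ee_rot: [3.14, -0.003, 0.082]
wrist_force: [0.7, -0.8, -0.5]
width: 0.0288
finger_force: 0.0
time: 8.05
tool_pos: [0.4759, 0.0111, 0.1671]
ee_rot: [3.139, -0.003, 0.075]
wrist_force: [-0.4, 0.5, 1.3]
width: 0.045
finger_force: 0.0
tcp [-95.5   4.2] [0.4759 0.0111 0.1671] [-0.4  0.5  1.3] 8.05
ring [315.3  68.5] 21 23 [  7.8 -44.6]
ring [208.9  67.1] 23 21 [ 9.1 45.8]
```

```bash
python3 -m handwheel '[[[0,0,0],[0,0,-0.7],0],[[0,0,0],[0,0,-0.7],0],[[0,0,0.002],[0,0,-0.7],0],[[0,0,0],[0,0,-0.6],0],[[0,0,0],[0,0,0],0]]' && python3 -m handwheel '[[[0,0,0],[0,0,-0.19],0],[[0,0,0],[0,0,0],0]]';python3 -c "
from h import *
o=robot.get_obs();print(st(o['tool_pos']),o['tool_pos'],o['ee_rot'],o['wrist_force'])"
```

```text
time: 8.6
tool_pos: [0.4718, 0.0147, 0.0248]
ee_rot: [-3.139, 0.012, 0.083]
wrist_force: [-0.1, 0.4, -0.0]
width: 0.0887
finger_force: 0.0
time: 8.8
tool_pos: [0.4775, 0.0136, 0.0219]
ee_rot: [3.141, -0.002, 0.082]
wrist_force: [-1.1, -0.2, -0.4]
width: 0.0941
finger_force: 0.0
[-93.7   6.6] [0.47749729 0.01355909 0.02192954] [ 3.14117299e+00 -2.24197284e-03  8.22173770e-02] [-1.10332454 -0.23586682 -0.36942747]
```

```bash
python3 -m handwheel '[[[0,0,-0.003],[0.15,0.012,0],0],[[0,0,0],[0.04,0.003,0],0],[[0,0,0],[0.04,0.003,0],0],[[0,0,0],[0.04,0.003,0],0],[[0,0,0],[0,0,0],0]]' && python3 -m handwheel '[[[0,0,0],[0.04,0.003,0],0],[[0,0,0],[0.04,0.003,0],0],[[0,0,0],[0.04,0.003,0],0],[[0,0,0],[0,0,0],0]]';python3 -c "
from h import *
rings('w9',.048)"
```

```text
time: 9.3
tool_pos: [0.489, 0.0138, 0.0211]
ee_rot: [3.141, 0.002, 0.077]
wrist_force: [-4.4, -2.2, 4.6]
width: 0.094
finger_force: 2.3
time: 9.7
tool_pos: [0.4946, 0.0146, 0.021]
ee_rot: [-3.142, 0.002, 0.077]
wrist_force: [-5.9, -0.2, 5.4]
width: 0.0937
finger_force: 2.9
tcp [-76.5   6.2] [0.4946 0.0146 0.021 ] [-5.9 -0.2  5.4] 9.7
```

```bash
python3 -m handwheel '[[[0,0,0],[0,0,0.03],0],[[0,0,0],[0.04,0.003,0],0],[[0,0,0],[0.02,0.002,0],0],[[0,0,0],[0,0,0],0]]';python3 -c "
from h import *
o,p,d=shot('wrist','w10');print(st(o['tool_pos']),o['tool_pos'],o['wrist_force'],o['ee_rot'])
T=wT(o['tool_pos'],o['ee_rot'])
g=cv2.cvtColor(p,cv2.COLOR_RGB2GRAY).astype(int)
for u in (200,230,300,330):
    c=g[:,u];e=[v for v in range(2,380) if c[v]-c[v-2]>60];print(u,e[:4])
    for v in e[:3]: print(st(onplane('wrist',u,v,.04,T)),world('wrist',u,v-6,d[v-6,u],T).round(3))
"
```

```text
time: 10.15
tool_pos: [0.4998, 0.0149, 0.0228]
ee_rot: [3.141, -0.002, 0.077]
wrist_force: [-0.2, 0.1, 0.7]
width: 0.094
finger_force: 0.0
[-71.3   6.2] [0.49980078 0.01492961 0.02277684] [-0.22858374  0.14366965  0.73714972] [ 3.14144505e+00 -2.28806604e-03  7.68187398e-02]
200 [231, 232, 362]
[-61.2  37.7] [0.511 0.047 0.04 ]
[-61.7  37.7] [0.511 0.047 0.04 ]
[-147.9   41.9] [0.522 0.029 0.147]
230 [186, 187, 231, 232]
[-35.8  20.7] [0.54  0.032 0.049]
[-36.3  20.7] [0.539 0.032 0.048]
[-61.2  21.3] [0.512 0.031 0.04 ]
300 [30, 31, 67, 68]
[ 39.2 -13.7] [0.614 0.004 0.042]
[ 38.7 -13.7] [0.613 0.004 0.041]
[ 23.  -14.2] [0.598 0.002 0.042]
330 [231, 232, 304, 305]
[-61.2 -33.3] [ 0.516 -0.023  0.04 ]
[-61.8 -33.3] [ 0.516 -0.023  0.041]
[-106.9  -35.9] [ 0.465 -0.032  0.03 ]
```

The force dropped to zero, the near edge is at -61 mm and the top reads flat at about 0.041. I'll retreat and verify.

```bash
python3 -m handwheel '[[[0,0,0],[-0.3,-0.02,0],0],[[0,0,0],[-0.1,-0.01,0.7],0],[[0,0,0],[0,0,0.8],0],[[0,0,0],[0,0,0.9],0],[[0,0,0],[0,0,0.9],0]]' && python3 -m handwheel '[[[0,0,0],[0,0,0.5],0],[[0,0,0],[0,0,0],0],[[0,0,0],[0,0,0],0]]'
python3 - <<'E'
from h import *
rings('w11',.04)
f=np.load('w11o.npz');T=wT(f['pos'],f['rot']);_,p,d=shot('wrist')
for n,(x,y) in dict(fl=(54,64),fr=(54,-64),nl=(-54,64),nr=(-54,-64),glass=(-18,0)).items():
    P=np.r_[C+x/1e3*X+y/1e3*Y,.04];u,v=project('wrist',P,T)[0].round().astype(int);print(n,world('wrist',u,v,np.median(d[v-2:v+3,u-2:u+3]),T).round(4),p[v,u])
cv2.imwrite('pics/w11c.png',cv2.resize(cv2.imread('pics/w11.png'),(800,600),interpolation=3))
E
```

```text
time: 10.7
tool_pos: [0.4786, 0.0135, 0.1892]
ee_rot: [3.142, -0.001, 0.077]
wrist_force: [0.5, 0.6, 0.1]
width: 0.0936
finger_force: 0.0
time: 11.0
tool_pos: [0.4789, 0.0134, 0.2123]
ee_rot: [3.141, -0.001, 0.077]
wrist_force: [-0.4, 0.7, -0.9]
width: 0.0943
finger_force: 0.0
tcp [-92.3   6.3] [0.4789 0.0134 0.2123] [-0.4  0.7 -0.9] 11.0
ring [309.2  61.2] 19 18 [ 21.4 -44.1]
ring [218.8  60.9] 19 18 [21.8 46.1]
fl [0.6202 0.082  0.0429] [36 35 34]
fr [ 0.63   -0.0448  0.0427] [46 45 45]
nl [0.5132 0.0739 0.042 ] [26 26 27]
nr [ 0.5231 -0.053   0.0424] [38 36 37]
glass [0.5538 0.0129 0.0505] [ 97 150 104]
```

View pics/w11c.png

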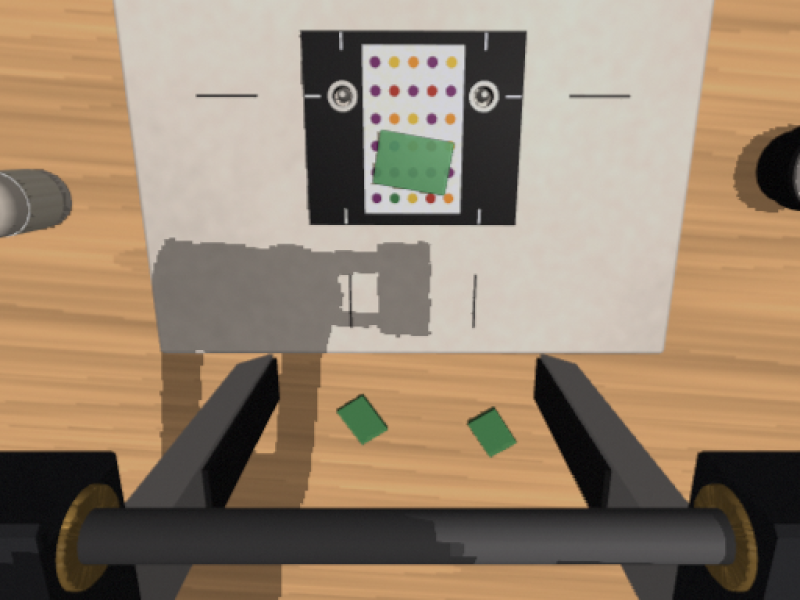

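The pins now show centred in both holes at (342,96) and (484,96). The carrier is square with the index lines and flat (all four corners at about 0.042 to 0.043). The glass at (413,163) is in the same place on the card, and the bottle and lens are where they were.

```bash
python3 -c "
from bench import robot
print(robot.close_job())"
```

```text
the job is handed in; nothing more can be done
None
```

I handed the job in at about 11 s: the carrier lies flat with both holes over the pins, the glass is still in place on the card, and the gripper is clear; the bottle and lens look unmoved, and the puck was not re-checked at the end but the arm never went near it.

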